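Pop the reader's hood and take out the vial

ROBOT

A 6-joint arm with a two-finger parallel gripper is mounted at the origin on a cart in front of the work surface, level with it; the furniture and walls round the work are solid. World frame = base frame: x ahead of the robot, y to its left, z up, the work surface at z = 0. Lengths are in m, angles in rad, forces in N, time in s.
With the tool pointing down it reaches from about 0.35 to 0.775 m from the base axis. Payload 7.3 kg.
Tool frame: the origin (TCP) lies at the very end of the fingers, on their centre line; the grasp point (between the pads) lies 19 mm behind it; z points along the fingers, y is the line along which they close (so a half turn about z gives the same grasp; the last joint's range is limited). The gripper opens to 92 mm and grips with 3 to 60 N. Pads are 19 mm wide; open, the fingers measure 130 mm over their backs; the gripper's body (75 mm by 190 mm) begins 47 mm behind the grasp point.
Start: joints at [-1.43, 0.342, 1.524, -0, 1.275, -0.146], TCP at [0.149, -0.504, 0.227] pointing down, gripper open.
Joint ranges: [-2.53, 2.53], [-0.77, 2.02], [0.04, 2.7], [-1, 4.14], [0.28, 2.66], [-3.11, 3.11]. Speed limits (rad/s): [2.57, 2.57, 3.14, 3.14, 3.14, 3.14].

INTERFACE

Orientations are given as [roll, pitch, yaw] about the fixed x, y, z axes, in that order (R = Rz(yaw) Ry(pitch) Rx(roll)).
In Python, from cell import robot, read_camera, get_calibration gives the robot as it stands. The module is installed in compiled form; this text tells all that it offers.
- The arm moves only by the tool send_rows, never from a script. Its argument "plan" is a list of rows, each a list of 2 entries, a list of its own where there are three numbers: the shift along the tool's x, y, z as a fraction of full scale, then the turn, a rotation vector about the tool's x, y, z as a fraction of full scale. A call has exactly 10 rows; each row shifts and turns the commanded pose from where the row before left it, along the tool's axes as they then stand; what a row does not reach is not made up. Full scale, the value 1, is 0.025 m for a shift and 90 degrees for a turn. A row lasts 1/8 s, in which the tool goes at most 62.5 mm and 10.7 degrees, less where a joint would pass 70% of its speed; a pose out of reach is approached as far as the arm can. A call with a number of a shift or a turn outside -1 to 1 is refused whole. A call with a gripper value outside its range is refused whole. "gripper" is the opening, from -1 (shut) to 1 (fully open), so that 0 is half open, set as the call begins (left out, the last holds). The fingers move at their own pace and stop on an object; "force" is the grip in N (left out, the last holds). Time passes only in rows, so rows that do not move let the fingers close, or fill a call up. It gives the time, the measured TCP pose, the force, the opening and the grip force at its end, in the units of the state.
- robot.observe(): the state, without advancing time (a new reading comes with each control period).
- read_camera(name): name is "side" or "top" or "wrist"; returns (picture, depth): 420x560x3 uint8, blue, green, red; 420x560 float32, m along the optical axis (not along the pixel's ray), 0 where there is no reading.
- get_calibration(name): a dict with "intrinsics" (3x3 intrinsics, pixels), "rvec" (rotation vector, rad) and "tvec" (3), from world to camera coordinates, as OpenCV has them. Camera axes: x right, y down, z forward; pixel columns grow to the right and rows downward; lengths in m; the calibration is good to about 2 mm. A picture is of the moment at which its call begins: read the wrist's pose just before it. get_calibration takes no time and is no camera call; for the wrist camera it gives the pose at the moment of the call.
- robot.hand_in(): hands the job in; it is judged then, once.
The state is a dict: "time": time; "qpos": joint angles; "qvel": joint speeds; "joint_efforts": joint torques, N m; "tool_pos": TCP position; "tool_rot": TCP orientation; "contact_force": force on the tool from outside, world axes, zero at the start; "torque": the same for the moment, N m; "opening": finger opening in m; "grip_force": force on a finger pad.
Only numpy, scipy, OpenCV 4.12 (cv2) and the standard library are available. Lean on these libraries where they do the work, as an engineer would, in place of code of your own. Each camera call takes 0.05 s, during which the arm holds its last target. There are 200 camera calls.

TASK

Get the vial out of the bench reader: push the pad on top of its hood gently down until the push-to-release latch lets go, without forcing it against the stop, then get off it at once so that the hood swings fully open by itself, untouched. Then lift the vial out and set it down, upright and fully home, in the free well of the two-well stand; do not drop it, leave the hood open and do not disturb the vial already in the stand.

Things in the scene. Friction and masses are not known exactly. Their poses are not given: they have to be found in the camera images.
- reader: bench vial reader, fixed to the table: white housing 170 x 106 x 30 mm, on it a black plinth (top 42 mm above the table) with a round well 38 mm wide and 12 mm deep, and a grey box-shaped hood over that; 113 mm high with the hood shut. Origin: centre of its underside; +x to its rear (hinge), front with small dark display to -x. Stands left or right of the stand, turned up to 0.3 rad.
- hood (a joint): angle of the grey hood (125 x 92 x 64 mm, hollow, open below): 0 latched shut, negative pressed in, 1.75 rad fully open, leaning back behind the hinge. Once unlatched and left, a damped spring swings it open in about 5 s (the pad starts upward at up to 70 mm/s); it stays open and does not latch again. The robot must not touch it (1 N) while it rises through 0.15 to 1.3 rad.
- hood_pad (a point): top centre of the thumb pad (26 x 40 mm, with three dark lines) near the hood's front edge, 113 mm above the table when latched. Pressed, it yields at 2 to 4 N, then at 4 to 6 N as the catch is pushed aside (to 8 N pressed straight down, for drag). The catch lets go, and stays aside, 2 to 14 mm down (unseen, different each time); 1 to 2 mm deeper is a solid stop: force climbs. Over 15 N damages it.
- reader_well (a point): centre of the floor of the reader's well, 30 mm above the table, 12 mm below the top of the plinth.
- vial: the vial to take out: round clear plastic bottle 34 mm wide with a white screw cap (26 mm wide), 62 mm high, about 30 g. Origin: centre of its underside; z along its axis. It stands loose in the reader's well, its upper 50 mm above the plinth; its straight side reaches 38 mm up, under the hood.
- stand: white block 76 x 160 x 40 mm, fixed to the table, with two round wells 38 mm wide and 12 mm deep, 45 mm to either side of its middle along its y. Origin: centre of its underside, z up.
- stand_free (a point): centre of the floor of the stand's free well (at y = -45 mm of the stand), 28 mm above the table.
- other_vial: a like vial, 34 mm wide and 62 mm high, that stands in the stand's other well (at y = +45 mm of the stand) and must stay there. Origin: centre of its underside.
- hood_hinge (a point): middle of the hood's level hinge line, which runs along the reader's y: 64 mm behind and 66 mm above the reader's origin, 108 mm behind and 47 mm below the pad, so the pad goes forward 0.4 mm for each mm that it is pressed down.

How it is judged:
On the way, in this order (a step that is already met when the one before it is completed fails the run):
1. the hood has swung open by itself, past 1.5 rad, with nothing touching it, the vial still in the reader's well (value of joint hood above 1.5 rad and contact force between each of the arm, the fingers and hood below 0.5 N and distance between vial and reader_well below 0.012 m), for 0.2 s.
2. the vial is lifted out of the reader (z of vial in the frame of reader_well above 0.02 m), for 0.1 s.
At the end, for the whole second after the job is handed in: The vial stands at rest in the stand's free well, on its floor (within 4 mm) and upright (within 0.12 rad), within 6 mm of the well's centre; the hood is open beyond 1.5 rad; the other vial is within 15 mm of where it was (horizontal distance between vial and stand_free below 0.006 m and z of vial in the frame of stand_free below 0.004 m and angle between vial's own z axis and vertical below 0.12 rad and linear speed of vial below 0.02 m/s and value of joint hood above 1.5 rad and distance of other_vial from where it was at the start of the episode below 0.015 m); the robot touches nothing.
It fails at once if the hood is pressed or knocked with more than 15 N (contact force between any of the arm, the fingers and hood above 15 N).
It fails at once if the robot touches the hood (over 1 N) while it swings open, between 0.15 and 1.3 rad (value of joint hood between 0.15 and 1.3 rad and contact force between any of the arm, the fingers and hood above 1 N).
It fails at once if the vial is dropped into the stand (faster than 0.6 m/s over the free well) (horizontal distance between vial and stand_free below 0.03 m and linear speed of vial above 0.6 m/s).
It fails at once if the vial in the stand is moved by more than 30 mm or tipped (distance of other_vial from where it was at the start of the episode above 0.03 m or angle between other_vial's own z axis and vertical above 0.5 rad).
It also fails if it takes over 64 s, if anything falls off the work surface, if the arm or the gripper's body presses on something with over 40 N, if the wrist force passes 120 N, or if a joint passes its speed limit or range.

## Working session

There is one attempt and no reset: what is moved stays moved. The work goes in short steps, Python scripts to look and compute and a tool call to move; the robot and the scene stay as the last step left them, time stands still between calls to the robot, and variables do not carry over. Pictures are saved under pics/ and viewed, at most 10 in all, crops included, and the job is handed in when it is done.

Besides the shell and the picture viewer there is one more tool, called as a command line: name --argument value ..., lists and objects as JSON in quotes. send_rows: Moves the arm, as the interface text tells. Shift numbers are shares of 0.025 m and turn numbers shares of 90 degrees, none past 1 either way. Its arguments: {"type":"object","properties":{"plan":{"type":"array"},"gripper":{"type":"number"},"force":{"type":"number"}},"required":["plan"]}

```bash
mkdir -p pics; cat > h.py <<'E'
import numpy as np, cv2
from cell import robot, read_camera, get_calibration
def cloud(name):
    c=get_calibration(name); im,d=read_camera(name)
    K=np.array(c["intrinsics"]);R=cv2.Rodrigues(np.array(c["rvec"],float))[0];t=np.array(c["tvec"],float).ravel()
    v,u=np.mgrid[:d.shape[0],:d.shape[1]]
    P=np.stack([(u-K[0,2])/K[0,0]*d,(v-K[1,2])/K[1,1]*d,d],-1)
    W=(P-t)@R; W[d<=0]=np.nan
    return im,W
E
python3 - <<'E'
from h import *
for n in("top","side"):
    im,W=cloud(n); cv2.imwrite(f"pics/{n}0.png",im); np.save(f"pics/{n}0.npy",W)
s=robot.observe(); print({k:np.round(v,3) for k,v in s.items()})
E
```

```text
{'time': np.float64(0.1), 'qpos': array([-1.43 ,  0.343,  1.525,  0.   ,  1.275, -0.146]), 'qvel': array([ 0.002, -0.001, -0.004, -0.001,  0.001,  0.   ]), 'joint_efforts': array([ 2.0000e-03, -4.3201e+01, -2.4469e+01,  7.2000e-02,  5.3000e-02,
       -0.0000e+00]), 'tool_pos': array([ 0.149, -0.503,  0.226]), 'tool_rot': array([-3.14 , -0.   ,  0.287]), 'contact_force': array([-0.003, -0.321, -0.043]), 'torque': array([-0.01 , -0.022,  0.036]), 'grip_force': np.float64(0.0), 'opening': np.float64(0.092)}
```

View pics/top0.png

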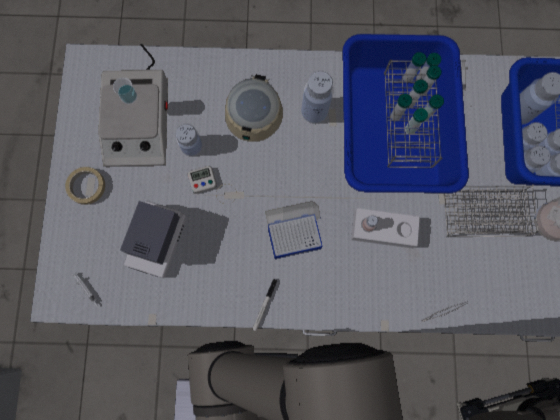

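View pics/side0.png

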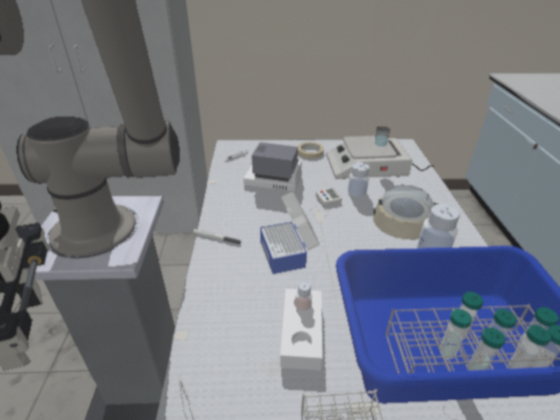

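```bash
python3 - <<'E'
from h import *
W=np.load("pics/top0.npy"); im=cv2.imread("pics/top0.png")
def reg(u0,u1,v0,v1,z0,z1):
    P=W[v0:v1,u0:u1].reshape(-1,3); return P[(P[:,2]>z0)&(P[:,2]<z1)]
for nm,a in dict(hood=(110,195,190,285,.095,.125),hoodpad=(110,195,190,285,.109,.125),housing=(110,195,190,285,.022,.034),stand=(345,430,200,255,.034,.046),vial=(345,430,200,255,.075,.11)).items():
    P=reg(*a)
    if len(P)<5: print(nm,len(P)); continue
    r=cv2.minAreaRect(P[:,:2].astype(np.float32)*1000)
    print(nm,len(P),np.round(np.median(P,0),4),np.round(P[:,2].min(),3),np.round(P[:,2].max(),3),[np.round(x,1) for x in r])
cv2.imwrite("pics/crop.png",np.hstack([cv2.resize(im[190:290,105:205],(400,400),interpolation=2),cv2.resize(im[190:290,340:440],(400,400),interpolation=2)]))
E
```

```text
hood 2120 [0.4927 0.2277 0.1103] 0.095 0.119 [array([494.7, 229.5]), array([ 93.4, 125.1]), np.float64(74.4)]
hoodpad 1510 [0.4895 0.2295 0.1111] 0.109 0.119 [array([494.8, 229.3]), array([ 92.6, 124.9]), np.float64(74.5)]
housing 777 [0.4288 0.2216 0.0282] 0.022 0.034 [array([487.1, 230.6]), array([106.4, 170.3]), np.float64(73.2)]
stand 1535 [ 0.5315 -0.3531  0.0393] 0.034 0.046 [array([ 534.5, -352.1]), array([162. ,  78.1]), np.float64(83.6)]
vial 100 [ 0.5386 -0.3057  0.0882] 0.075 0.096 [array([ 539. , -305.9]), array([23.5, 24.5]), np.float64(1.2)]
```

View pics/crop.png

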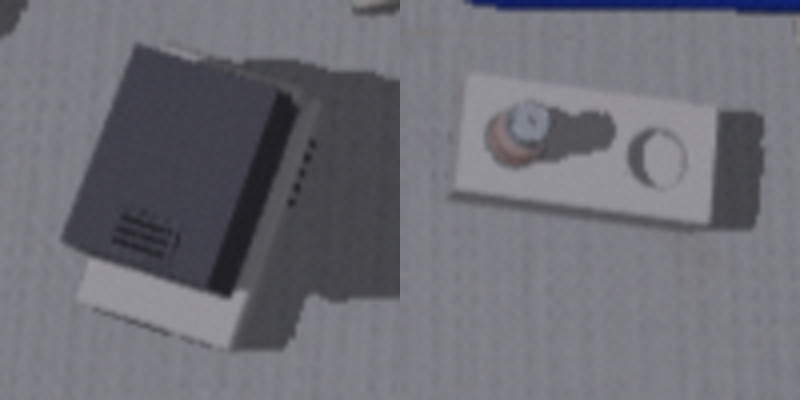

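send_rows --plan '[[[1,-0.4,0],[0,0,0]],[[1,-0.4,0],[0,0,0]],[[1,-0.4,0],[0,0,0]],[[1,-0.4,0],[0,0,0]],[[1,-0.4,0],[0,0,0]],[[1,-0.4,0],[0,0,0]],[[1,-0.4,0],[0,0,0]],[[1,-0.4,0],[0,0,0.091]],[[1,-0.5,0],[0,0,0.091]],[[1,-1,0],[0,0,0.091]]]' --gripper -1

```text
time: 1.35
tool_pos: [0.3662, -0.3288, 0.2263]
tool_rot: [-3.141, 0.001, -0.147]
contact_force: [0.7, -1.0, 0.2]
opening: 0.0007
grip_force: 0.0
```

send_rows --plan '[[[0,-1,0],[0,0,0.091]],[[0,-1,0],[0,0,0]],[[0,-1,0],[0,0,0]],[[0,-1,0],[0,0,0]],[[0,-1,0],[0,0,0]],[[0,-1,0],[0,0,0]],[[0,-1,0],[0,0,0]],[[0,-1,0],[0,0,0]],[[0,-1,0],[0,0,0]],[[0,-1,0],[0,0,0]]]'

```text
time: 2.6
tool_pos: [0.4324, -0.0877, 0.2264]
tool_rot: [3.142, 0.001, -0.285]
contact_force: [0.4, -0.6, -0.0]
opening: -0.0
grip_force: 0.0
```

send_rows --plan '[[[-0.3,-1,0],[0,0,0]],[[-0.3,-1,0],[0,0,0]],[[-0.3,-1,0],[0,0,0]],[[-0.3,-1,0],[0,0,0]],[[-0.3,-1,0],[0,0,0]],[[-0.3,-1,0],[0,0,0]],[[-0.3,-1,0],[0,0,0]],[[-0.3,-1,0],[0,0,0]],[[-0.3,-1,0],[0,0,0]],[[-0.3,-1,0],[0,0,0]]]'

```text
time: 3.85
tool_pos: [0.4305, 0.1732, 0.2264]
tool_rot: [3.141, 0.001, -0.285]
contact_force: [0.0, -0.2, 0.2]
opening: 0.0
grip_force: 0.0
```

```bash
python3 - <<'E'
from h import *
s=robot.observe(); im,W=cloud("wrist"); cv2.imwrite("pics/w1.png",im); np.save("pics/w1.npy",W)
print(s['tool_pos'],s['tool_rot'])
P=W.reshape(-1,3)
for z0,z1 in((.1,.109),(.1105,.117),(.022,.036)):
    m=(P[:,2]>z0)&(P[:,2]<z1)&(abs(P[:,0]-.48)<.14)&(abs(P[:,1]-.23)<.14)
    Q=P[m]
    if len(Q)>20: print(z0,len(Q),np.median(Q,0),cv2.minAreaRect((Q[:,:2]*1000).astype(np.float32)))
E
```

```text
[0.43045134 0.17322524 0.22635943] [ 3.14112784e+00  6.64304510e-04 -2.84942319e-01]
0.1 255 [0.51131381 0.19031742 0.10679281] ((497.2790832519531, 230.7791748046875), (92.47634887695312, 123.3267593383789), 74.09517669677734)
0.1105 13011 [0.49394257 0.23033332 0.11129127] ((496.37188720703125, 230.68634033203125), (91.67240142822266, 124.538818359375), 73.9461441040039)
0.022 1417 [0.48098393 0.18473122 0.0290421 ] ((477.0008544921875, 186.05413818359375), (14.492271423339844, 167.83804321289062), 71.85313415527344)
```

View pics/w1.png

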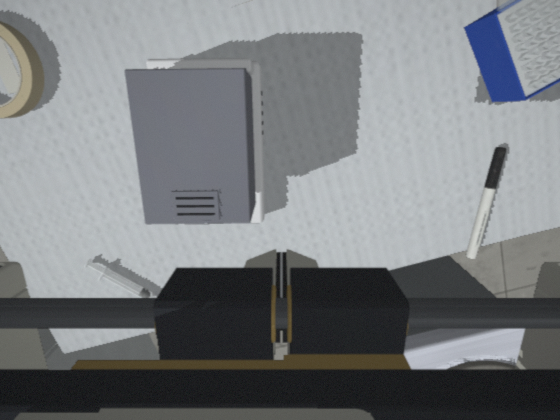

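```bash
python3 -c "
import numpy as np
W=np.load('pics/w1.npy');print(W[205,195],W[191,172],W[219,218],W[205,172],W[205,218])
t=W[205,195]
p=np.array([.43045,.17323,.22636]);y=-.28494;d=t-p
print(d[0]*np.cos(y)+d[1]*np.sin(y),d[0]*np.sin(y)-d[1]*np.cos(y),-d[2])"
```

```text
[0.45313158 0.2427987  0.1132514 ] [0.46978734 0.25743224 0.11186073] [0.43570834 0.22846871 0.112778  ] [0.45863007 0.26147498 0.11321737] [0.44762593 0.22413152 0.11325284]
0.0022112721505948736 -0.0731393812224371 0.11310859955968451
```

send_rows --plan '[[[-0.08,-0.91,0],[0,0,0]],[[0,-1,0],[0,0,0]],[[0,-1,0.5],[0,0,0]],[[0,0,1],[0,0,0]],[[0,0,1],[0,0,0]],[[0,0,1],[0,0,0]],[[0,0,0.6],[0,0,0]],[[0,0,0],[0,0,0]],[[0,0,0],[0,0,0]],[[0,0,0],[0,0,0]]]'

```text
time: 5.15
tool_pos: [0.4499, 0.2429, 0.1251]
tool_rot: [-3.141, -0.002, -0.285]
contact_force: [-0.5, -0.5, -0.8]
opening: 0.0005
grip_force: 0.0
```

send_rows --plan '[[[0,0,0.1],[0,0,0]],[[0,0,0.1],[0,0,0]],[[0,0,0.1],[0,0,0]],[[0,0,0.04],[0,0,0]],[[0,0,0.04],[0,0,0]],[[0,0,0],[0,0,0]],[[0,0,0],[0,0,0]],[[0,0,0],[0,0,0]],[[0,0,0],[0,0,0]],[[0,0,0],[0,0,0]]]'

```text
time: 6.4
tool_pos: [0.4493, 0.2428, 0.1147]
tool_rot: [3.142, -0.0, -0.285]
contact_force: [0.5, 0.6, 0.1]
opening: 0.0004
grip_force: 0.0
```

send_rows --plan '[[[0,0,0.02],[0,0,0]],[[0,0,0.02],[0,0,0]],[[0,0,0.02],[0,0,0]],[[0,0,0.02],[0,0,0]],[[0,0,0],[0,0,0]],[[0,0,0],[0,0,0]],[[0,0,0],[0,0,0]],[[0,0,0],[0,0,0]],[[0,0,0],[0,0,0]],[[0,0,0],[0,0,0]]]'

```text
time: 7.65
tool_pos: [0.4494, 0.2428, 0.1127]
tool_rot: [3.142, -0.0, -0.285]
contact_force: [-1.4, 1.2, 4.2]
opening: 0.0006
grip_force: 1.7
```

send_rows --plan '[[[-0.008,0,0.02],[0,0,0]],[[-0.008,0,0.02],[0,0,0]],[[0,0,0],[0,0,0]],[[0,0,0],[0,0,0]],[[0,0,0],[0,0,0]],[[0,0,0],[0,0,0]],[[0,0,0],[0,0,0]],[[0,0,0],[0,0,0]],[[0,0,0],[0,0,0]],[[0,0,0],[0,0,0]]]'

```text
time: 8.9
tool_pos: [0.4489, 0.2429, 0.1117]
tool_rot: [-3.142, -0.0, -0.285]
contact_force: [-0.3, 0.1, 3.4]
opening: 0.0006
grip_force: 1.7
```

send_rows --plan '[[[-0.008,0,0.02],[0,0,0]],[[-0.008,0,0.02],[0,0,0]],[[0,0,0],[0,0,0]],[[0,0,0],[0,0,0]],[[0,0,0],[0,0,0]],[[0,0,0],[0,0,0]],[[0,0,0],[0,0,0]],[[0,0,0],[0,0,0]],[[0,0,0],[0,0,0]],[[0,0,0],[0,0,0]]]'

```text
time: 10.15
tool_pos: [0.4485, 0.243, 0.1107]
tool_rot: [3.142, -0.0, -0.285]
contact_force: [-1.2, 0.6, 4.4]
opening: 0.0004
grip_force: 1.7
```

send_rows --plan '[[[-0.008,0,0.02],[0,0,0]],[[-0.008,0,0.02],[0,0,0]],[[0,0,0],[0,0,0]],[[0,0,0],[0,0,0]],[[0,0,0],[0,0,0]],[[0,0,0],[0,0,0]],[[0,0,0],[0,0,0]],[[0,0,0],[0,0,0]],[[0,0,0],[0,0,0]],[[0,0,0],[0,0,0]]]'

```text
time: 11.4
tool_pos: [0.4482, 0.2431, 0.1099]
tool_rot: [-3.142, -0.0, -0.285]
contact_force: [-1.6, -0.0, 5.4]
opening: 0.0003
grip_force: 2.7
```

send_rows --plan '[[[-0.008,0,0.02],[0,0,0]],[[-0.008,0,0.02],[0,0,0]],[[0,0,0],[0,0,0]],[[0,0,0],[0,0,0]],[[0,0,0],[0,0,0]],[[0,0,0],[0,0,0]],[[0,0,0],[0,0,0]],[[0,0,0],[0,0,0]],[[0,0,0],[0,0,0]],[[0,0,0],[0,0,0]]]'

```text
time: 12.65
tool_pos: [0.4479, 0.2432, 0.1089]
tool_rot: [-3.142, -0.0, -0.285]
contact_force: [-2.2, -0.1, 5.4]
opening: 0.0006
grip_force: 2.9
```

send_rows --plan '[[[-0.01,0,0.02],[0,0,0]],[[-0.01,0,0.02],[0,0,0]],[[0,0,0],[0,0,0]],[[0,0,0],[0,0,0]],[[0,0,0],[0,0,0]],[[0,0,0],[0,0,0]],[[0,0,0],[0,0,0]],[[0,0,0],[0,0,0]],[[0,0,0],[0,0,0]],[[0,0,0],[0,0,0]]]'

```text
time: 13.9
tool_pos: [0.4475, 0.2433, 0.1079]
tool_rot: [-3.142, -0.001, -0.285]
contact_force: [-1.1, 0.7, 6.4]
opening: 0.0003
grip_force: 2.9
```

send_rows --plan '[[[-0.01,0,0.02],[0,0,0]],[[-0.01,0,0.02],[0,0,0]],[[0,0,0],[0,0,0]],[[0,0,0],[0,0,0]],[[0,0,0],[0,0,0]],[[0,0,0],[0,0,0]],[[0,0,0],[0,0,0]],[[0,0,0],[0,0,0]],[[0,0,0],[0,0,0]],[[0,0,0],[0,0,0]]]'

```text
time: 15.15
tool_pos: [0.4472, 0.2434, 0.1071]
tool_rot: [-3.141, -0.001, -0.285]
contact_force: [-2.0, -0.5, 6.8]
opening: 0.0005
grip_force: 3.3
```

send_rows --plan '[[[-0.01,0,0.02],[0,0,0]],[[-0.01,0,0.02],[0,0,0]],[[0,0,0],[0,0,0]],[[0,0,0],[0,0,0]],[[0,0,0],[0,0,0]],[[0,0,0],[0,0,0]],[[0,0,0],[0,0,0]],[[0,0,0],[0,0,0]],[[0,0,0],[0,0,0]],[[0,0,0],[0,0,0]]]'

```text
time: 16.4
tool_pos: [0.447, 0.2434, 0.1065]
tool_rot: [-3.141, -0.002, -0.285]
contact_force: [-1.9, -1.0, 8.9]
opening: 0.001
grip_force: 4.9
```

send_rows --plan '[[[0,0,-1],[0,0,0]],[[0,0,-1],[0,0,0]],[[-0.3,0,-1],[0,0,0]],[[-0.3,0,-1],[0,0,0]],[[-0.3,0,-1],[0,0,0]],[[-0.3,0,-1],[0,0,0]],[[-0.3,0,-0.5],[0,0,0]],[[-0.3,0,0],[0,0,0]],[[-0.2,0,0],[0,0,0]],[[0,0,0],[0,0,0]]]' --gripper 0.2

```text
time: 17.65
tool_pos: [0.3977, 0.2576, 0.2673]
tool_rot: [3.14, 0.001, -0.285]
contact_force: [0.3, 0.0, -0.6]
opening: 0.055
grip_force: 0.0
```

```bash
python3 - <<'E'
from h import *
im,W=cloud("wrist"); cv2.imwrite("pics/w2.png",im); np.save("pics/w2.npy",W)
P=W.reshape(-1,3);m=(P[:,0]>.40)&(P[:,0]<.6)&(abs(P[:,1]-.24)<.08)&(P[:,2]>.06)&(P[:,2]<.25);print(P[m].max(0),robot.observe()['time'])
im,W=cloud("side"); P=W.reshape(-1,3);m=(P[:,0]>.40)&(P[:,0]<.65)&(abs(P[:,1]-.24)<.08)&(P[:,2]>.06)&(P[:,2]<.22);print(P[m].max(0))
E
```

```text
[0.56721881 0.28811344 0.17584044] 17.7
[0.59073968 0.28542661 0.18045706]
```

View pics/w2.png

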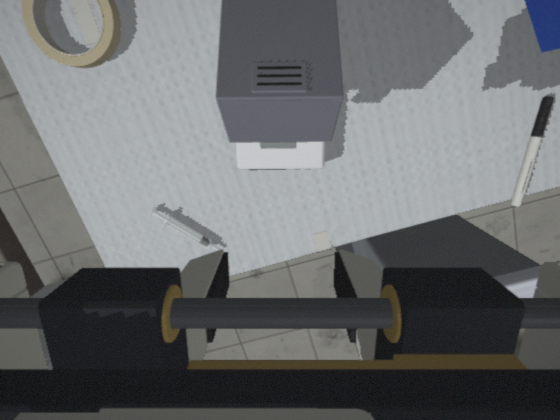

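send_rows --plan '[[[0,0,0],[0,0,0]],[[0,0,0],[0,0,0]],[[0,0,0],[0,0,0]],[[0,0,0],[0,0,0]],[[0,0,0],[0,0,0]],[[0,0,0],[0,0,0]],[[0,0,0],[0,0,0]],[[0,0,0],[0,0,0]],[[0,0,0],[0,0,0]],[[0,0,0],[0,0,0]]]'

```text
time: 19.0
tool_pos: [0.3983, 0.2577, 0.2682]
tool_rot: [3.141, -0.0, -0.285]
contact_force: [0.2, 0.8, 0.0]
opening: 0.0553
grip_force: 0.0
```

send_rows --plan '[[[0,0,0],[0,0,0]],[[0,0,0],[0,0,0]],[[0,0,0],[0,0,0]],[[0,0,0],[0,0,0]],[[0,0,0],[0,0,0]],[[0,0,0],[0,0,0]],[[0,0,0],[0,0,0]],[[0,0,0],[0,0,0]],[[0,0,0],[0,0,0]],[[0,0,0],[0,0,0]]]'

```text
time: 20.25
tool_pos: [0.3984, 0.2577, 0.2682]
tool_rot: [3.142, -0.0, -0.285]
contact_force: [0.3, 0.5, 0.8]
opening: 0.055
grip_force: 0.0
```

send_rows --plan '[[[0,0,0],[0,0,0]],[[0,0,0],[0,0,0]],[[0,0,0],[0,0,0]],[[0,0,0],[0,0,0]],[[0,0,0],[0,0,0]],[[0,0,0],[0,0,0]],[[0,0,0],[0,0,0]],[[0,0,0],[0,0,0]],[[0,0,0],[0,0,0]],[[0,0,0],[0,0,0]]]'

```text
time: 21.5
tool_pos: [0.3983, 0.2577, 0.2682]
tool_rot: [3.142, -0.0, -0.285]
contact_force: [0.2, 0.0, -0.2]
opening: 0.0549
grip_force: 0.0
```

```bash
python3 - <<'E'
from h import *
s=robot.observe(); print(s['time'],s['tool_pos'],s['tool_rot'])
im,W=cloud("wrist"); cv2.imwrite("pics/w3.png",im); np.save("pics/w3.npy",W)
P=W.reshape(-1,3)
r=(abs(P[:,0]-.48)<.08)&(abs(P[:,1]-.235)<.08)
for z0,z1 in((.087,.097),(.062,.075),(.038,.045)):
    Q=P[r&(P[:,2]>z0)&(P[:,2]<z1)]
    if len(Q)>20: print(z0,len(Q),np.median(Q,0),Q[:,2].std(),cv2.minAreaRect((Q[:,:2]*1000).astype(np.float32)),cv2.minEnclosingCircle((Q[:,:2]*1000).astype(np.float32)))
E
```

```text
21.5 [0.39832693 0.2577181  0.268178  ] [ 3.14154289e+00 -1.17429984e-05 -2.84981785e-01]
0.087 658 [0.48192246 0.23516062 0.09086112] 0.0014186998337279314 ((511.1361389160156, 220.08071899414062), (90.059326171875, 89.51142120361328), 85.12440490722656) ((519.9696044921875, 217.65151977539062), 56.1961669921875)
0.062 1364 [0.5511163  0.2033009  0.06856175] 0.0019272715740291761 ((511.6692199707031, 215.9586181640625), (96.64722442626953, 92.75584411621094), 0.00554123567417264) ((517.2658081054688, 213.45298767089844), 59.9255485534668)
0.038 6633 [0.50327632 0.22915156 0.04171573] 0.0008173433142737057 ((499.7690124511719, 229.94100952148438), (78.15217590332031, 121.18193817138672), 74.0525894165039) ((495.0514831542969, 231.55848693847656), 67.0045394897461)
```

View pics/w3.png

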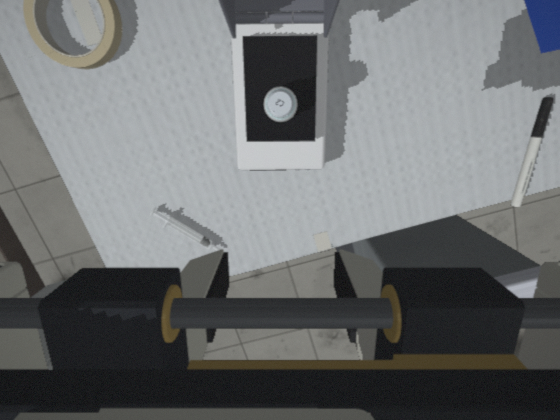

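```bash
python3 - <<'E'
from h import *
c=get_calibration("wrist");R=cv2.Rodrigues(np.array(c["rvec"],float))[0];p=-R.T@np.array(c["tvec"],float).ravel()
s=robot.observe();d=p-s['tool_pos'];y=-.285;print(d[0]*np.cos(y)+d[1]*np.sin(y),d[0]*np.sin(y)-d[1]*np.cos(y),-d[2])
W=np.load("pics/w3.npy");P=W[85:122,262:299].reshape(-1,3);Q=P[P[:,2]>.088];print(len(Q),np.median(Q,0),cv2.minEnclosingCircle((Q[:,:2]*1000).astype(np.float32)))
P=W[:60].reshape(-1,3);P=P[(P[:,2]>.09)&(P[:,2]<.25)];print(P.min(0),P.max(0))
E
```

```text
0.08037079766183665 -0.0006511797903961634 -0.15763896555441592
567 [0.4804872  0.23543075 0.09081479] ((480.2735595703125, 235.7338104248047), 12.780123710632324)
[0.52953528 0.1714101  0.09002215] [0.57485456 0.26152501 0.14200565]
```

```bash
python3 -c "
from h import *;print(robot.observe()['qpos'])"
```

```text
[ 4.12560813e-01  2.16919152e-01  1.58154764e+00 -5.96169784e-05
  1.34316090e+00  2.26833148e+00]
```

send_rows --plan '[[[0,0,0],[0,0,-0.1]],[[0,0,0],[0,0,-0.1]],[[0,0,0],[0,0,-0.1]],[[0,0,0],[0,0,-0.1]],[[0,0,0],[0,0,-0.1]],[[0,0,0],[0,0,-0.1]],[[0,0,0],[0,0,-0.1]],[[0,0,0],[0,0,-0.1]],[[0,0,0],[0,0,-0.1]],[[0,0,0],[0,0,-0.1]]]'

```text
time: 22.8
tool_pos: [0.3983, 0.2577, 0.2682]
tool_rot: [3.142, 0.0, 1.291]
contact_force: [-0.6, -0.1, 0.3]
opening: 0.055
grip_force: 0.0
```

send_rows --plan '[[[0,0,0],[0,0,-0.111]],[[0,0,0],[0,0,-0.111]],[[0,0,0],[0,0,-0.111]],[[0,0,0],[0,0,-0.111]],[[0,0,0],[0,0,-0.111]],[[0,0,0],[0,0,-0.111]],[[0,0,0],[0,0,-0.111]],[[0,0,0],[0,0,-0.111]],[[0,0,0],[0,0,-0.109]],[[-1,0,0],[0,0,0]]]'

```text
time: 24.05
tool_pos: [0.4217, 0.2509, 0.2685]
tool_rot: [3.141, -0.0, 2.855]
contact_force: [0.2, 0.3, 0.4]
opening: 0.055
grip_force: 0.0
```

send_rows --plan '[[[-0.8,0.07,0],[0,0,0]],[[-0.8,0,0.5],[0,0,0]],[[-0.8,0,1],[0,0,0]],[[0,0,1],[0,0,0]],[[0,0,1],[0,0,0]],[[0,0,1],[0,0,0]],[[0,0,1],[0,0,0]],[[0,0,0.5],[0,0,0]],[[0,0,0.5],[0,0,0]],[[0,0,0],[0,0,0]]]'

```text
time: 25.3
tool_pos: [0.48, 0.2349, 0.105]
tool_rot: [-3.141, -0.001, 2.852]
contact_force: [0.7, -0.4, 0.5]
opening: 0.0552
grip_force: 0.0
```

send_rows --plan '[[[0,0,0.6],[0,0,0]],[[0,0,0.6],[0,0,0]],[[0,0,0.6],[0,0,0]],[[0,0,0.35],[0,0,0]],[[0,0,0.2],[0,0,0]],[[0,0,0],[0,0,0]],[[0,0,0],[0,0,0]],[[0,0,0],[0,0,0]],[[0,0,0],[0,0,0]],[[0,0,0],[0,0,0]]]'

```text
time: 26.55
tool_pos: [0.4804, 0.2351, 0.0471]
tool_rot: [3.142, 0.0, 2.852]
contact_force: [0.3, -0.0, -0.7]
opening: 0.0551
grip_force: 0.0
```

send_rows --plan '[[[0,0,0],[0,0,0]],[[0,0,0],[0,0,0]],[[0,0,0],[0,0,0]],[[0,0,0],[0,0,0]],[[0,0,0],[0,0,0]],[[0,0,0],[0,0,0]],[[0,0,0],[0,0,0]],[[0,0,0],[0,0,0]],[[0,0,0],[0,0,0]],[[0,0,0],[0,0,0]]]' --gripper -0.5 --force 12

```text
time: 27.8
tool_pos: [0.4803, 0.2351, 0.0469]
tool_rot: [-3.142, 0.0, 2.852]
contact_force: [0.2, 0.3, -0.5]
opening: 0.0329
grip_force: 12.0
```

send_rows --plan '[[[0,0,-0.5],[0,0,0]],[[0,0,-1],[0,0,0]],[[0,0,-1],[0,0,0]],[[0,0,-1],[0,0,0]],[[0,0,-1],[0,0,0]],[[0,0,-1],[0,0,0]],[[0,-1,-0.6],[0,0,0]],[[0,-1,0],[0,0,0]],[[0,-1,0],[0,0,0]],[[0,-1,0],[0,0,0]]]'

```text
time: 29.05
tool_pos: [0.4514, 0.1385, 0.2004]
tool_rot: [3.141, 0.001, 2.852]
contact_force: [0.7, -0.1, -0.1]
opening: 0.0327
grip_force: 12.0
```

send_rows --plan '[[[-0.4,-1,0],[0,0,0]],[[-0.4,-1,0],[0,0,0]],[[-0.4,-1,0],[0,0,0]],[[-0.4,-1,0],[0,0,0]],[[-0.4,-1,0],[0,0,0]],[[-0.4,-1,0],[0,0,0]],[[-0.4,-1,0],[0,0,0]],[[-0.4,-1,0],[0,0,0]],[[-0.4,-1,0],[0,0,0]],[[-0.4,-1,0],[0,0,0]]]'

```text
time: 30.3
tool_pos: [0.4762, -0.1298, 0.2004]
tool_rot: [-3.141, 0.001, 2.852]
contact_force: [-0.3, 0.6, -0.2]
opening: 0.0333
grip_force: 12.0
```

```bash
python3 -c "
import numpy as np
P=np.load('pics/top0.npy').reshape(-1,3)
for x0,x1 in((.4,.56),(.56,.62),(.62,.68),(.68,.75)):
  Q=P[(P[:,0]>x0)&(P[:,0]<x1)&(P[:,1]<-.15)&(P[:,1]>-.5)];print(x0,np.nanmax(Q[:,2]))"
```

```text
0.4 0.15173515873798793
0.56 0.14506041957518487
0.62 0.12686548127653227
0.68 0.12651398227244406
```

Clear below 0.18 m; go look at the free well with the wrist camera above it.

send_rows --plan '[[[-0.85,-0.93,0],[0,0,0]],[[-0.85,-0.93,0],[0,0,0]],[[-0.85,-0.93,0],[0,0,0]],[[-0.85,-0.93,0],[0,0,0]],[[-0.85,-0.93,0],[0,0,0]],[[-0.85,-0.93,0],[0,0,0]],[[-0.85,-0.93,0],[0,0,0]],[[-0.85,-0.93,0],[0,0,0]],[[-0.85,-0.93,0],[0,0,0]],[[0,0,0],[0,0,0]]]'

```text
time: 31.55
tool_pos: [0.5996, -0.3857, 0.1992]
tool_rot: [-3.141, -0.0, 2.85]
contact_force: [0.5, 0.1, -1.0]
opening: 0.0335
grip_force: 12.0
```

```bash
python3 - <<'E'
from h import *
s=robot.observe(); print(s['time'],s['tool_pos'],s['tool_rot'])
im,W=cloud("wrist"); cv2.imwrite("pics/w4.png",im); np.save("pics/w4.npy",W)
P=W.reshape(-1,3)
n=(abs(P[:,0]-.5345)<.07)&(abs(P[:,1]+.352)<.12)
Q=P[n&(P[:,2]>.035)&(P[:,2]<.045)];print("top",len(Q),np.median(Q[:,2]),cv2.minAreaRect((Q[:,:2]*1000).astype(np.float32)))
m=n&(P[:,2]>.023)&(P[:,2]<.033)&(np.hypot(P[:,0]-.5295,P[:,1]+.3968)<.025)
Q=P[m];print("floor",len(Q),np.median(Q[:,2]),cv2.minEnclosingCircle((Q[:,:2]*1000).astype(np.float32)), np.median(Q,0))
Q=P[n&(P[:,2]>.084)&(P[:,2]<.097)];
if len(Q)>9: print("cap",len(Q),cv2.minEnclosingCircle((Q[:,:2]*1000).astype(np.float32)))
E
```

```text
31.55 [ 0.59955312 -0.38573658  0.19922282] [-3.14121546e+00 -8.13838573e-07  2.85012015e+00]
top 12043 0.03968117342505382 ((535.1221313476562, -351.9447937011719), (160.77159118652344, 76.23477935791016), 83.66227722167969)
floor 1289 0.02779328059524182 ((530.108154296875, -396.8642578125), 19.05099868774414) [ 0.52992591 -0.39709603  0.02779328]
cap 905 ((541.0989990234375, -307.2034606933594), 12.968761444091797)
```

View pics/w4.png

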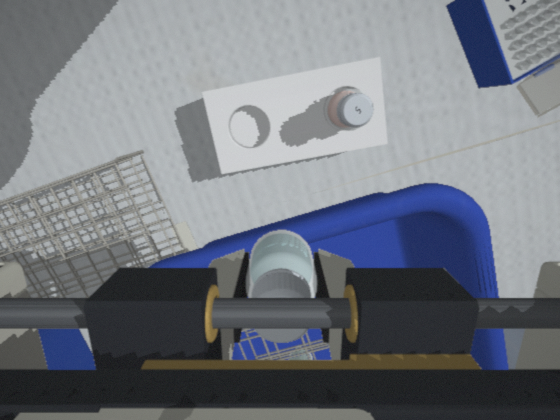

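```bash
python3 - <<'E'
from h import *
W=np.load("pics/w4.npy");p=np.array([.59955,-.38574,.19922]);y=2.850
D=W.reshape(-1,3)-p
T=np.stack([D[:,0]*np.cos(y)+D[:,1]*np.sin(y),D[:,0]*np.sin(y)-D[:,1]*np.cos(y),-D[:,2]],-1)
r=np.hypot(T[:,0],T[:,1])<.03
for a,b in((-.055,-.05),(-.05,-.045),(-.045,-.04),(-.04,-.035),(-.035,-.02),(-.02,0),(0,.02)):
    Q=T[r&(T[:,2]>a)&(T[:,2]<b)&(abs(T[:,1])<.015)]
    if len(Q)>5: print(a,len(Q),np.round(Q.min(0),4),np.round(Q.max(0),4),np.round(cv2.minEnclosingCircle((Q[:,:2]*1000).astype(np.float32))[0],1))
E
```

```text
-0.05 12 [-0.0081 -0.0063 -0.0456] [ 0.011   0.0076 -0.045 ] [1.5 1.4]
-0.045 966 [-0.0118 -0.0106 -0.045 ] [ 0.0133  0.0111 -0.04  ] [-0.1  0.2]
-0.04 336 [ 0.0048 -0.0115 -0.04  ] [ 0.0133  0.0121 -0.035 ] [5.2 0.3]
-0.035 1401 [-0.0046 -0.015  -0.035 ] [ 0.0163  0.0148 -0.02  ] [ 1.5 -0.1]
-0.02 1263 [-0.0049 -0.015  -0.02  ] [ 0.0176  0.015  -0.    ] [2.1 0.1]
0 423 [ 0.0082 -0.0149  0.    ] [0.0176 0.0149 0.013 ] [ 8.5 -0. ]
```

send_rows --plan '[[[0.63,-0.305,0],[0,0,0]],[[0.63,-0.305,0],[0,0,0]],[[0.63,-0.305,0],[0,0,0]],[[0.63,-0.305,0],[0,0,0]],[[0,0,1],[0,0,0]],[[0,0,1],[0,0,0]],[[0,0,1],[0,0,0]],[[0,0,1],[0,0,0]],[[0,0,0.5],[0,0,0]],[[0,0,0],[0,0,0]]]'

```text
time: 32.85
tool_pos: [0.5303, -0.3945, 0.0868]
tool_rot: [3.141, -0.001, 2.852]
contact_force: [0.1, -0.6, -0.8]
opening: 0.0332
grip_force: 12.0
```

send_rows --plan '[[[0,0,0.4],[0,0,0]],[[0,0,0],[0,0,0]],[[0,0,0],[0,0,0]],[[0,0,0],[0,0,0]],[[0,0,0],[0,0,0]],[[0,0,0],[0,0,0]],[[0,0,0],[0,0,0]],[[0,0,0],[0,0,0]],[[0,0,0],[0,0,0]],[[0,0,0],[0,0,0]]]'

```text
time: 34.1
tool_pos: [0.5306, -0.3953, 0.077]
tool_rot: [-3.141, 0.0, 2.852]
contact_force: [0.1, -0.5, 0.7]
opening: 0.0333
grip_force: 12.0
```

send_rows --plan '[[[-0.017,-0.058,0],[0,0,0]],[[0,0,0.1],[0,0,0]],[[0,0,0.2],[0,0,0]],[[0,0,0.2],[0,0,0]],[[0,0,0.2],[0,0,0]],[[0,0,0.2],[0,0,0]],[[0,0,0.15],[0,0,0]],[[0,0,0.1],[0,0,0]],[[0,0,0],[0,0,0]],[[0,0,0],[0,0,0]]]'

```text
time: 35.35
tool_pos: [0.5307, -0.3969, 0.0484]
tool_rot: [-3.141, 0.0, 2.852]
contact_force: [-0.1, 0.6, -0.3]
opening: 0.0331
grip_force: 12.0
```

send_rows --plan '[[[0,0,0.04],[0,0,0]],[[0,0,0.04],[0,0,0]],[[0,0,0.03],[0,0,0]],[[0,0,0.02],[0,0,0]],[[0,0,0],[0,0,0]],[[0,0,0],[0,0,0]],[[0,0,0],[0,0,0]],[[0,0,0],[0,0,0]],[[0,0,0],[0,0,0]],[[0,0,0],[0,0,0]]]'

```text
time: 36.6
tool_pos: [0.5306, -0.3968, 0.045]
tool_rot: [-3.141, 0.0, 2.852]
contact_force: [-0.0, 0.6, 0.6]
opening: 0.0337
grip_force: 12.0
```

Near the floor; release a little, then rise.

send_rows --plan '[[[0,0,0],[0,0,0]],[[0,0,0],[0,0,0]],[[0,0,0],[0,0,0]],[[0,0,0],[0,0,0]],[[0,0,0],[0,0,0]],[[0,0,0],[0,0,0]],[[0,0,0],[0,0,0]],[[0,0,0],[0,0,0]],[[0,0,0],[0,0,0]],[[0,0,0],[0,0,0]]]' --gripper 0.1

```text
time: 37.85
tool_pos: [0.5306, -0.3968, 0.045]
tool_rot: [-3.142, -0.0, 2.852]
contact_force: [0.3, -0.5, -0.1]
opening: 0.0505
grip_force: 0.0
```

send_rows --plan '[[[0,0,-0.3],[0,0,0]],[[0,0,-0.6],[0,0,0]],[[0,0,-1],[0,0,0]],[[0,0,-1],[0,0,0]],[[0,0,-1],[0,0,0]],[[0,0,-1],[0,0,0]],[[-1,0,-1],[0,0,0]],[[-1,0,0],[0,0,0]],[[-1,0,0],[0,0,0]],[[0,0,0],[0,0,0]]]'

```text
time: 39.1
tool_pos: [0.6034, -0.4182, 0.1929]
tool_rot: [-3.141, 0.001, 2.853]
contact_force: [0.2, 0.6, -0.6]
opening: 0.0503
grip_force: 0.0
```

```bash
python3 - <<'E'
from h import *
s=robot.observe(); print(s['time'],s['tool_pos'],s['opening'])
im,W=cloud("wrist"); cv2.imwrite("pics/w5.png",im)
P=W.reshape(-1,3)
for c in((.530,-.3967),(.540,-.307)):
    Q=P[(np.hypot(P[:,0]-c[0],P[:,1]-c[1])<.03)&(P[:,2]>.08)&(P[:,2]<.11)]
    print(len(Q),Q[:,2].max(),np.median(Q[:,2]),cv2.minEnclosingCircle((Q[:,:2]*1000).astype(np.float32)))
E
```

```text
39.1 [ 0.60337739 -0.41815754  0.19285488] 0.05033552617428
927 0.09125920296349796 0.08877582391115069 ((530.8936157226562, -396.8885498046875), 12.921338081359863)
1059 0.09098001316757849 0.0884859764037473 ((541.04833984375, -307.052978515625), 13.179937362670898)
```

View pics/w5.png

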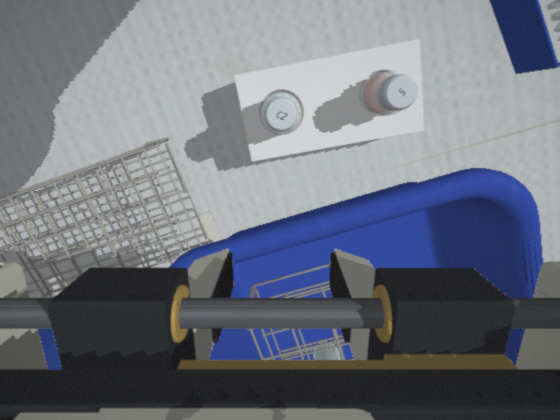

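The vial stands in the free well (cap at pixel 282,112), level with the other one (397,90) and within 1 mm of the well's centre, and the gripper is clear of everything.

```bash
python3 -c "
from cell import robot;print(robot.hand_in())"
```

```text
the job is handed in; nothing more can be done
None
```

The latch released with a highest reading of 8.9 N, and the hood swung open untouched. The vial now stands upright in the stand's free well, about 1 mm off centre; the other vial measures within 1 mm of where it was, and the job was handed in at about 39 s. The hand-in returned no verdict.

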